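# Refit the keyed pointer knob of a bench variable transformer

### The arm

A 6-joint arm with a two-finger parallel gripper is mounted at the origin on the work surface. World frame = base frame: x ahead of the robot, y to its left, z up, the work surface at z = 0. Lengths are in m, angles in rad, forces in N, time in s.
With the tool pointing down it reaches from about 0.4 to 0.825 m from the base axis. Payload 7 kg.
Tool frame: the origin (TCP) lies midway between the tips of the shut fingers; the grasp point (between the pads) lies hold_point_z behind it (hold_point_z is the distance from the TCP to the grasp point, in m); z points along the fingers, y is the line along which they close (so a half turn about z gives the same grasp; the last joint's range is limited). The gripper opens to 88 mm and grips with 3 to 60 N. Pads are 19 mm wide; open, the fingers measure 130 mm over their backs; the gripper's body (78 mm by 193 mm) begins 47 mm behind the grasp point.
Start: joints at [1.619, 0.359, 0.012, 0, -1.224, -0.288], TCP at [0.16, 0.656, 0.227] pointing down, gripper open.
Joint ranges: [-3.07, 3.07], [-1.43, 2.12], [-1.02, 1.25], [-3.03, 1.67], [-3.05, -0], [-3.03, 3.03]. Speed limits (rad/s): [2.39, 2.39, 3.01, 3.14, 3.14, 3.14].

### API

Orientations are given as [roll, pitch, yaw] about the fixed x, y, z axes, in that order (R = Rz(yaw) Ry(pitch) Rx(roll)).
In Python, from station import * gives the robot as it stands.
- The arm moves only by the tool apply_moves, never from a script. Its argument "steps" is a list of rows, each an object with "translation": the shift along the world's x, y, z scaled (see below), a list of three; "rotation": the turn, a rotation vector about the world's x, y, z scaled (see below), a list of three. A call has exactly 10 rows; each row is the pose to reach, as a shift and turn from the pose commanded when the call began; what a row does not reach only later rows make up. The controller multiplies each number of a shift by 250 mm and each number of a turn by 30 degrees. A row lasts 1/12 s, in which the tool goes at most 41.7 mm and 7.16 degrees, less where a joint would pass 70% of its speed; a pose out of reach is approached as far as the arm can. A call with a number of a shift or a turn outside -1 to 1 is refused whole. A call with a gripper value outside its range is refused whole. "jaw" is the closure, from -1 (fully open) to 1 (shut), so that 0 is half open, set as the call begins (left out, the last holds). The fingers move at their own pace and stop on an object; "newtons" is the grip in N (left out, the last holds). Time passes only in rows, so rows that repeat a pose let the fingers close, or fill a call up. It gives the time, the measured TCP pose, the force, the opening and the grip force at its end, in the units of the state.
- get_state(): the state, without advancing time (a new reading comes with each control period).
- grab_frame(name): name is "scene" or "side" or "wrist"; returns the picture (420x560x3 uint8, blue, green, red); there is no depth.
- camera_model(name): a dict with "fx", "fy", "cx", "cy" (pixels), "xyz" and "rotation" of the camera in the world. Camera axes: x right, y down, z forward; pixel columns grow to the right and rows downward; lengths in m; the calibration is good to about 2 mm. The wrist camera is an equidistant fisheye: a pixel r from the principal point sees the ray r / f radians off the axis. A picture is of the moment at which its call begins: read the wrist's pose just before it. camera_model takes no time and is no camera call; for the wrist camera it gives the pose at the moment of the call.
- job_done(): hands the job in; it is judged then, once.
The state is a dict: "t": time; "q": joint angles; "qd": joint speeds; "joint_efforts": joint torques, N m; "eef_pos": TCP position; "ee_rot": TCP orientation; "force": force on the tool from outside, world axes, zero at the start; "moment": the same for the moment, N m; "width": finger opening in m; "gripper_force": force on a finger pad.
Only numpy, scipy, OpenCV 4.12 (cv2) and the standard library are available. Lean on these libraries where they do the work, as an engineer would, in place of code of your own. Each camera call takes 0.05 s, during which the arm holds its last target. There are 200 camera calls.

### The job

The black pointer knob has come off the variable transformer. Take it from the parts tray, set it on the spindle and, without forcing it, feel round for the angle at which its notch drops over the spindle's key so that the knob sits fully home on the dial plate; then turn it anticlockwise (seen from above) back to the stop, so that the pointer stands at the long zero mark, and let go. Leave the choke and the can that share the tray where they are.

Things in the scene. Friction and masses are not known exactly. Their poses are not given: they have to be found in the camera images.
- knob: loose black knob, about 150 g, standing bore-down in the tray. Origin: centre of its underside; z up; x along the grip bar towards the pointer. Round skirt 76 mm across, 24 mm tall, a straight grip bar on top, 52 mm tall over all; a small pointer nose sticks out of the skirt on the +x side
- bar_middle (a point): middle of the knob's grip bar, 38 mm above its underside. The bar is 70 mm long (knob x), 18 mm wide (knob y) and stands from 24 to 52 mm above the underside; a white line marks its pointer half
- bore_mouth (a point): centre of the bore's mouth, at the knob's underside. The bore is 21 mm wide with a 12 mm wide notch towards knob +x (under the pointer, out to 21 mm from the axis); both are 24 mm deep and not seen from above
- pointer_tip (a point): end of the knob's pointer nose, 48 mm from the knob's axis, 7 mm above its underside
- variac: variable transformer, a cream box 174 x 174 mm, fixed to the bench; origin: centre of its underside; the top, an aluminium dial plate 136 mm across, is 113 mm above it. Its +x axis is the direction of the long zero mark from the dial's centre; shorter marks follow clockwise (from above)
- dial_seat (a point): centre of the dial plate's upper face, on the spindle's axis; axes as the variac's. A knob not lined up slips 10 mm over the spindle, then rests on the key, its underside 12 mm above the plate; lined up within about 0.1 rad it drops to the plate. The key's angle is not measured: it starts 30 to 90 degrees clockwise (from above) of the zero mark
- spindle_top (a point): top of the bare steel spindle, 22 mm above the plate; 18 mm thick, top 5 mm tapered to 10 mm. Its one key, 8 mm wide, 12 mm tall, reaches out to 19 mm from the axis. It turns stiffly (0.15 N m; light rubbing does not move it). Anticlockwise it ends at a stop where the knob, its 0.1 rad play taken up, points at the zero mark
- tray: fixed grey open parts tray, 190 (x) x 250 (y) mm, walls 22 mm high and 4 mm thick, floor 4 mm thick; origin: centre of its underside; the knob stands on the floor in its +y half
- toroid: copper-wound ring choke lying in the tray, 58 mm across, 22 mm tall; leave alone
- capacitor: black can, 35 mm across, 50 mm tall, standing in the tray; leave alone
Mind the look-alikes: they are no part of the job. Leave any pink or red look-alike of the knob alone.

How it is judged:
By the outcome, as a careful person would: the job done as asked, in the order asked, and still so for the second after the job is handed in, with the robot touching nothing.
It also fails if it takes over 61 s, if anything falls off the work surface, if the arm or the gripper's body presses on something with over 40 N, if the wrist force passes 120 N, or if a joint passes its speed limit or range.

## Working session

There is one attempt and no reset: what is moved stays moved. The work goes in short steps, Python scripts to look and compute and a tool call to move; the robot and the scene stay as the last step left them, time stands still between calls to the robot, and variables do not carry over. Pictures are saved under pics/ and viewed, at most 10 in all, crops included, and the job is handed in when it is done.

Besides the shell and the picture viewer there is one more tool, called after "Call:" as a command line: name --argument value ..., lists and objects as JSON in quotes. apply_moves: Moves the arm, as the interface text tells. Shifts and turns lie within -1 to 1; 1 stands for 250 mm of shift or 30 degrees of turn. Its arguments: {"type":"object","properties":{"steps":{"type":"array"},"jaw":{"type":"number"},"newtons":{"type":"number"}},"required":["steps"]}

```bash
ls; mkdir -p pics
python3 - <<'E'
from station import *
import cv2,numpy as np
s=get_state()
for k in ('t','eef_pos','ee_rot','force','width'):print(k,s[k])
for n in ("scene","side","wrist"):
    m=camera_model(n);print(n,m)
    cv2.imwrite(f"pics/{n}0.png",grab_frame(n))
a=[cv2.imread(f"pics/{n}0.png") for n in("scene","side")]
E
```

```text
pics
t 0.0
eef_pos [0.16022546 0.65517276 0.22559756]
ee_rot [ 3.13987688e+00 -1.39315919e-04 -2.39959110e-01]
force [ 0.56629487  0.46727125 -0.18659117]
width 0.08773854123755441
scene {'fx': 536.9058544287739, 'fy': 536.9058544287739, 'cx': 277.6832836260955, 'cy': 205.02430828481107, 'xyz': array([1.40665142, 0.5685488 , 0.88932808]), 'rotation': array([-2.21612611, -0.01737928,  2.16903247])}
side {'fx': 434.3674658762081, 'fy': 434.3674658762081, 'cx': 279.0928014570963, 'cy': 208.60689593781933, 'xyz': array([ 1.04832538, -0.55171539,  0.59933308]), 'rotation': array([-2.15616518,  0.00768085,  0.70819974])}
wrist {'fx': 325.19226210127806, 'fy': 325.19226210127806, 'cx': 277.8907384676985, 'cy': 208.97877917341904, 'xyz': array([0.24134339, 0.63641289, 0.38426061]), 'rotation': array([ 2.82949022e+00, -2.58071734e-03, -1.81020791e+00])}
```

View pics/scene0.png

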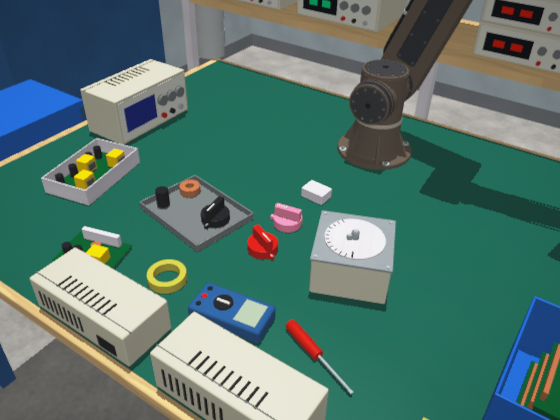

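View pics/wrist0.png

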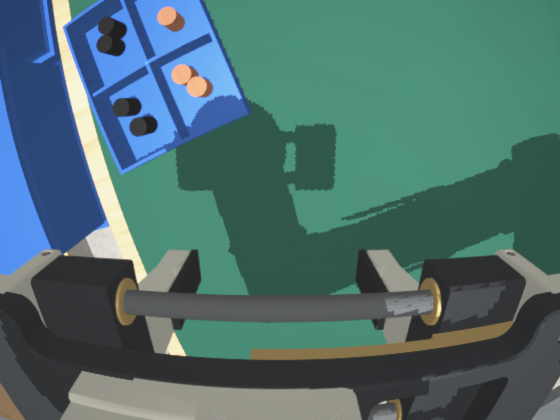

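```bash
cat > h.py <<'E'
from station import *
import cv2,numpy as np
from scipy.spatial.transform import Rotation as R
def ray(m,u,v):
    x=(u-m['cx'])/m['fx'];y=(v-m['cy'])/m['fy']
    if m.get('fish'):
        r=np.hypot(x,y);k=np.sin(r)/max(r,1e-9);d=[x*k,y*k,np.cos(r)]
    else:d=[x,y,1]
    return R.from_euler('xyz',m['rotation']).apply(d)
def at(m,u,v,z):
    d=ray(m,u,v);p=np.array(m['xyz']);return p+d*(z-p[2])/d[2]
def proj(m,P):
    c=R.from_euler('xyz',m['rotation']).inv().apply(np.atleast_2d(P)-m['xyz'])
    if m.get('fish'):
        h=np.hypot(c[:,0],c[:,1]);t=np.arctan2(h,c[:,2])/np.maximum(h,1e-9);x=c[:,0]*t;y=c[:,1]*t
    else:x=c[:,0]/c[:,2];y=c[:,1]/c[:,2]
    return np.c_[x*m['fx']+m['cx'],y*m['fy']+m['cy']]
def cam(n):
    m=dict(camera_model(n));m['fish']=n=='wrist';return m
E
python3 - <<'E'
from h import *
import scipy
for n in("scene","wrist"):
    print(n,cam(n)['rotation'],at(cam(n),280,210,0))
E
```

```text
scene [-2.21612611 -0.01737928  2.16903247] [ 0.43661489 -0.06624358  0.        ]
wrist [ 2.82948348e+00 -2.36071552e-03 -1.81018738e+00] [0.11873322 0.6627429  0.        ]
```

Scene view: the tray is at about (197,211), with the black knob at (214,212), the choke at (189,187) and the can at (162,197). The variac dial is centred near (355,238) with its spindle in view. The pink and red look-alikes are at (287,217) and (263,242). The wrist camera sees only the bench so far. I'll zoom in next.

Run:
```python
from h import *
a=cv2.imread('pics/scene0.png')
k=cv2.resize(a[165:255,130:270],None,fx=5.6,fy=5.6,interpolation=cv2.INTER_CUBIC)[:, :780]
d=cv2.resize(a[205:305,305:405],None,fx=6,fy=6,interpolation=cv2.INTER_CUBIC)
out=np.zeros((600,800,3),np.uint8)
k=cv2.resize(a[170:250,135:260],(400,256),interpolation=cv2.INTER_CUBIC)
d=cv2.resize(a[205:305,305:405],(400,400),interpolation=cv2.INTER_CUBIC)
out[:256,:400]=k;out[:400,400:]=d
cv2.imwrite('pics/crop1.png',out)
m=cam('scene')
print('knob top',at(m,214,206,.056),'dial',at(m,355,238,.113))
for p in [(195,178),(141,210),(197,247),(253,213)]:print('tray',at(m,*p,.022))
```

```text
knob top [ 0.58230587 -0.17353647  0.056     ] dial [0.54745902 0.20813122 0.113     ]
tray [ 0.47762994 -0.33310255  0.022     ]
tray [ 0.6737512 -0.3485412  0.022    ]
tray [ 0.69973164 -0.13172392  0.022     ]
tray [ 0.51269356 -0.10108233  0.022     ]
```

View pics/crop1.png

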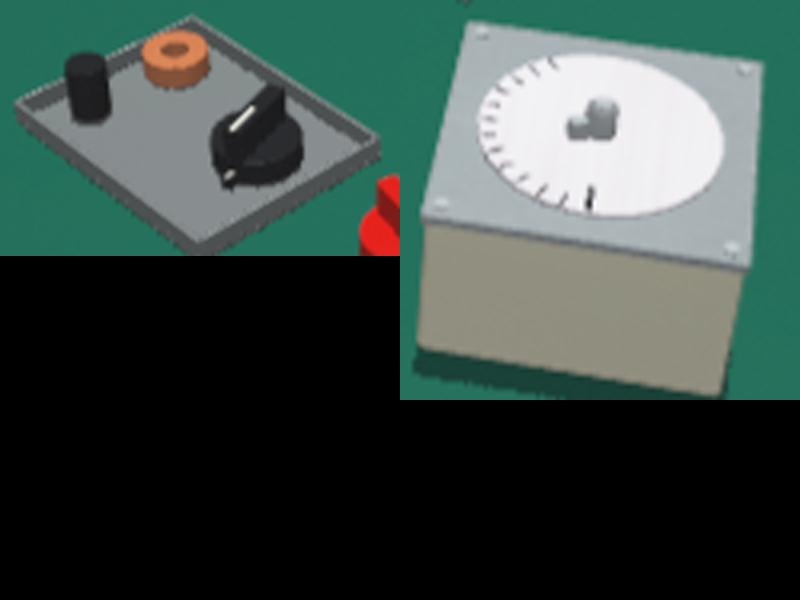

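Call:
apply_moves --steps '[{"translation": [0.08,-0.09,0.02],"rotation": [0,0,0]},{"translation": [0.16,-0.18,0.04],"rotation": [0,0,0]},{"translation": [0.24,-0.27,0.06],"rotation": [0,0,0]},{"translation": [0.32,-0.36,0.08],"rotation": [0,0,0]},{"translation": [0.4,-0.45,0.1],"rotation": [0,0,0]},{"translation": [0.48,-0.54,0.12],"rotation": [0,0,0]},{"translation": [0.56,-0.63,0.14],"rotation": [0,0,0]},{"translation": [0.64,-0.72,0.16],"rotation": [0,0,0]},{"translation": [0.72,-0.81,0.18],"rotation": [0,0,0]},{"translation": [0.8,-0.9,0.2],"rotation": [0,0,0]}]'

```text
t: 0.98
eef_pos: [0.361, 0.4293, 0.2767]
ee_rot: [3.141, 0.0, -0.24]
force: [1.0, 0.2, 0.7]
width: 0.0877
gripper_force: 0.0
```

Call:
apply_moves --steps '[{"translation": [0.08,-0.1,0.02],"rotation": [0,0,0]},{"translation": [0.16,-0.2,0.04],"rotation": [0,0,0]},{"translation": [0.24,-0.3,0.06],"rotation": [0,0,0]},{"translation": [0.32,-0.4,0.08],"rotation": [0,0,0]},{"translation": [0.4,-0.5,0.1],"rotation": [0,0,0]},{"translation": [0.48,-0.6,0.12],"rotation": [0,0,0]},{"translation": [0.56,-0.7,0.14],"rotation": [0,0,0]},{"translation": [0.64,-0.8,0.16],"rotation": [0,0,0]},{"translation": [0.7,-0.85,0.18],"rotation": [0,0,0]},{"translation": [0.7,-0.85,0.18],"rotation": [0,0,0]}]'

```text
t: 1.82
eef_pos: [0.5375, 0.2157, 0.3221]
ee_rot: [3.141, -0.001, -0.243]
force: [0.2, -0.2, 0.7]
width: 0.0876
gripper_force: 0.0
```

Run:
```python
from h import *
s=get_state();print(s['t'],s['eef_pos'],s['ee_rot'],s['q'],s['force'],np.abs(s['qd']).max())
m=cam('wrist');f=grab_frame('wrist');cv2.imwrite('pics/w1.png',f)
import pickle;pickle.dump(m,open('w1.pkl','wb'))
print(m['xyz'],m['rotation'],proj(m,[0.547,.208,.113]))
```

```text
1.8167 [0.53753777 0.21571427 0.3220506 ] [ 3.14133749e+00 -8.72579579e-04 -2.42763788e-01] [ 7.19737934e-01  1.53813495e-01 -4.89786820e-02  8.79960837e-04
 -1.36771497e+00  6.08117140e-01] [ 0.24643004 -0.22335551  0.70584556] 0.061780515433875416
[0.61843528 0.19646121 0.48069217] [ 2.83029184e+00 -1.30970433e-03 -1.81313003e+00] [[282.63903055 170.72940125]]
```

View pics/w1.png

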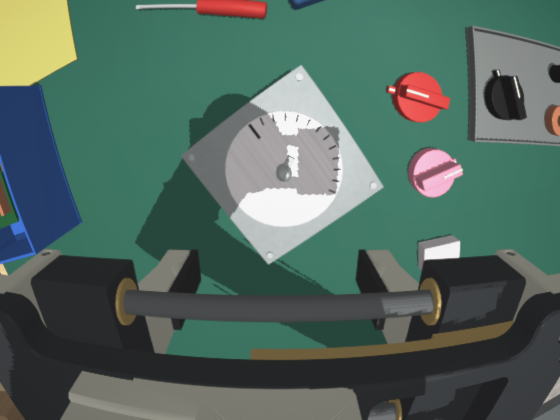

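Wrist view: the dial is centred near (284,169), with the zero mark at about (254,131). The spindle is at (285,172) and the key points towards (292,155). The knob is at (508,98), the red knob at (419,97) and the pink one at (433,172). I'll fit the plate outline and dial circle by gradient.

```bash
cat > fit.py <<'E'
from h import *
from scipy.optimize import minimize
import pickle
def edge(img,s):
    g=cv2.GaussianBlur(img,(0,0),s).astype(float)
    return np.sqrt((cv2.Sobel(g,cv2.CV_64F,1,0)**2+cv2.Sobel(g,cv2.CV_64F,0,1)**2).sum(2))
def score(E,uv):
    return cv2.remap(E.astype(np.float32),uv[:,0:1].astype(np.float32),uv[:,1:2].astype(np.float32),cv2.INTER_LINEAR)
E
python3 - <<'E'
from fit import *
t=np.linspace(0,2*np.pi,200);ci=np.c_[.068*np.cos(t),.068*np.sin(t)]
l=np.linspace(-.085,.085,100);o=np.full(100,.087)
sq=np.r_[np.c_[l,o],np.c_[l,-o],np.c_[o,l],np.c_[-o,l]]
for n,m,im in (('wrist',pickle.load(open('w1.pkl','rb')),'w1'),('scene',cam('scene'),'scene0'),('side',cam('side'),'side0')):
    img=cv2.imread(f'pics/{im}.png')
    def pts(p):
        c,s=np.cos(p[2]),np.sin(p[2]);q=np.r_[sq,ci]@np.array([[c,s],[-s,c]])+p[:2]
        return proj(m,np.c_[q,np.full(len(q),.113)])
    x=np.array([.547,.208,0.])
    best=min(([.547,.208,a] for a in np.linspace(-.75,.75,31)),key=lambda p:-np.minimum(score(edge(img,3),pts(p)),150).mean())
    for s in(3,2,1.):
        E=edge(img,s);f=lambda p:-np.minimum(score(E,pts(p)),150).mean()
        best=minimize(f,best,method='Nelder-Mead',options=dict(initial_simplex=np.array(best)+np.r_[np.zeros((1,3)),np.diag([.006,.006,.05])])).x
    print(n,best,f(best))
m=pickle.load(open('w1.pkl','rb'))
c=at(m,284.5,169.5,.113)
for nm,p,z in(('zero',(254,131),.113),('key',(292,155),.125),('spindle',(285,173),.135),('screw',(299,77),.113),('screw',(374,185),.113),('screw',(269,256),.113),('screw',(192,157),.113)):print(nm,at(m,*p,z))
w=cv2.imread('pics/w1.png');a=cv2.resize(w[110:230,222:345],(410,400),interpolation=cv2.INTER_CUBIC)
b=cv2.resize(w[20:160,460:560],(286,400),interpolation=cv2.INTER_CUBIC)
cv2.imwrite('pics/c2.png',np.hstack([a,b]))
for nm,p,z in(('knobbar line',(499,91),.056),('bar',(523,118),.056)):print(nm,at(m,*p,z))
E
```

```text
wrist [0.54708386 0.20606504 0.38449153] -145.8132
scene [0.54574506 0.20690803 0.40123431] -149.96455
side [0.54630041 0.20441699 0.41264623] -149.9491
zero [0.59935445 0.22835745 0.113     ]
key [0.56409731 0.19340991 0.125     ]
spindle [0.54822433 0.20542081 0.135     ]
screw [0.6467665  0.16490337 0.113     ]
screw [0.50508424 0.10546693 0.113     ]
screw [0.4459598  0.25009526 0.113     ]
screw [0.58925169 0.3062269  0.113     ]
knobbar line [ 0.58695595 -0.13989211  0.056     ]
bar [ 0.5394345  -0.18567309  0.056     ]
```

View pics/c2.png

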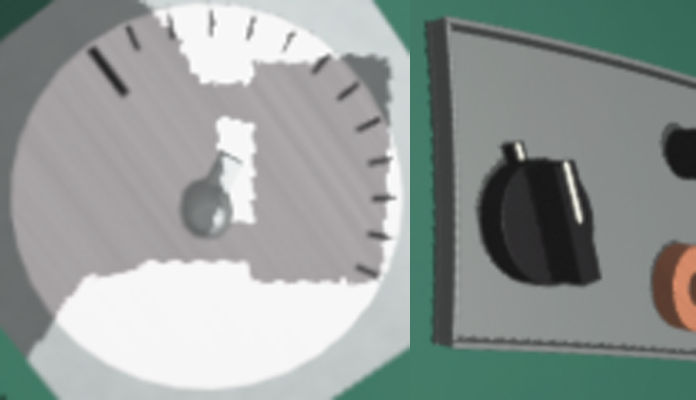

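Crop: the zero mark runs (92,50)-(126,95). The spindle top is at (207,205) with the key tip around (230,157), so the key is roughly 60° clockwise of zero. The knob's pointer nose is at crop (513,150) and its white bar line at (570,165)-(580,222). I'll move over the knob and turn towards its bar.

Call:
apply_moves --steps '[{"translation": [0.01,-0.08,0],"rotation": [0,0,0.1]},{"translation": [0.02,-0.16,0],"rotation": [0,0,0.2]},{"translation": [0.03,-0.24,0],"rotation": [0,0,0.3]},{"translation": [0.04,-0.32,-0.02],"rotation": [0,0,0.4]},{"translation": [0.05,-0.4,-0.04],"rotation": [0,0,0.5]},{"translation": [0.06,-0.48,-0.06],"rotation": [0,0,0.6]},{"translation": [0.07,-0.56,-0.08],"rotation": [0,0,0.7]},{"translation": [0.08,-0.64,-0.1],"rotation": [0,0,0.8]},{"translation": [0.08,-0.72,-0.12],"rotation": [0,0,0.9]},{"translation": [0.08,-0.8,-0.14],"rotation": [0,0,1.0]}]'

```text
t: 2.7
eef_pos: [0.5548, 0.0181, 0.2859]
ee_rot: [-3.141, 0.001, 0.287]
force: [0.3, 0.1, -0.1]
width: 0.088
gripper_force: 0.0
```

Call:
apply_moves --steps '[{"translation": [0.01,-0.08,-0.02],"rotation": [0,0,0.1]},{"translation": [0.02,-0.16,-0.04],"rotation": [0,0,0.2]},{"translation": [0.03,-0.24,-0.06],"rotation": [0,0,0.3]},{"translation": [0.04,-0.32,-0.08],"rotation": [0,0,0.4]},{"translation": [0.05,-0.4,-0.1],"rotation": [0,0,0.5]},{"translation": [0.06,-0.48,-0.12],"rotation": [0,0,0.6]},{"translation": [0.07,-0.56,-0.14],"rotation": [0,0,0.7]},{"translation": [0.08,-0.64,-0.16],"rotation": [0,0,0.8]},{"translation": [0.08,-0.72,-0.18],"rotation": [0,0,0.9]},{"translation": [0.08,-0.72,-0.18],"rotation": [0,0,0.9]}]'

```text
t: 3.53
eef_pos: [0.5744, -0.1633, 0.2398]
ee_rot: [-3.14, 0.002, 0.757]
force: [-0.2, 0.4, -0.7]
width: 0.0873
gripper_force: 0.0
```

Run:
```python
from fit import *
import station
print([n for n in dir(station) if not n.startswith('_')], getattr(station,'hold_point_z',None),get_state().get('hold_point_z'))
s=get_state();print(s['t'],s['eef_pos'],s['ee_rot'],s['q'])
m=cam('wrist');f=grab_frame('wrist');cv2.imwrite('pics/w2.png',f)
pickle.dump(m,open('w2.pkl','wb'))
sc=cam('scene')
print('can top',at(sc,162,189,.054),'key',at(sc,348,235.5,.125))
```

```text
['Unreachable', 'camera_model', 'get_state', 'grab_frame', 'hold_point_z', 'job_done'] 0.0188 None
3.5333 [ 0.57439903 -0.16330344  0.23977458] [-3.13959190e+00  2.03556334e-03  7.56730737e-01] [ 4.98537622e-02  2.25140534e-01 -1.44212024e-01 -2.13520136e-04
 -1.20429102e+00  2.27774807e+00]
can top [ 0.60288038 -0.33645693  0.054     ] key [0.56216088 0.19706923 0.125     ]
```

View pics/w2.png

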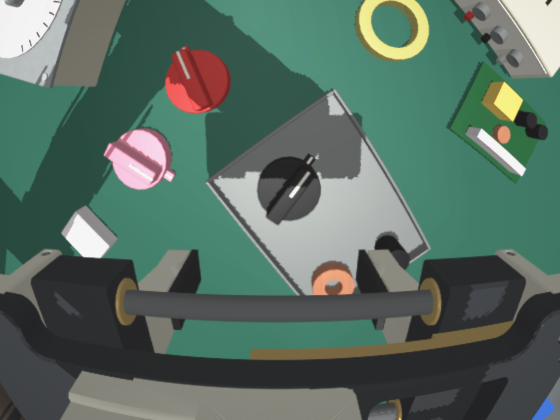

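Wrist view: the knob's skirt is centred near (289,188). Its bar runs from (272,222) to the nose at (317,156), with a white line on the upper right half. The choke is at (333,280) and the can at (390,248). I'll fit the knob's silhouette.

Run:
```python
from fit import *
m=pickle.load(open('w2.pkl','rb'));img=cv2.imread('pics/w2.png')
g=img.max(2).astype(int);mask=(g<75).astype(np.uint8)
n,l,st,c=cv2.connectedComponentsWithStats(mask);k=l[195,283];print('comp',st[k],c[k])
M=(l==k).astype(np.uint8);M=cv2.morphologyEx(M,cv2.MORPH_CLOSE,np.ones((9,9)))
t=np.linspace(0,2*np.pi,60)
cyl=np.r_[np.c_[.038*np.cos(t),.038*np.sin(t),0*t+.004],np.c_[.038*np.cos(t),.038*np.sin(t),0*t+.028]]
bar=np.array([[x,y,z] for x in(-.035,.035) for y in(-.009,.009) for z in(.028,.056)])
nose=np.array([[x,y,z] for x,w in((.03,.005),(.048,.002)) for y in(-w,w) for z in(.008,.014)])
def render(p):
    o=np.zeros((420*4,560*4),np.uint8);q=R.from_euler('z',p[2])
    for P in(cyl,bar,nose):
        uv=proj(m,q.apply(P)+[p[0],p[1],0]);h=cv2.convexHull(((uv+.5)*4-.5).round().astype(np.int32));cv2.fillConvexPoly(o,h,1)
    return o
M4=cv2.resize(M,None,fx=4,fy=4,interpolation=cv2.INTER_NEAREST)
def cost(p):
    o=render(p);return 1-(o&M4).sum()/(o|M4).sum()
p0=at(m,289,188,.028);a=at(m,317,156,.011)-p0;y0=np.arctan2(a[1],a[0]);print(p0,y0)
x=[p0[0],p0[1],y0]
for s in(.004,.002):
    x=minimize(cost,x,method='Nelder-Mead',options=dict(initial_simplex=np.array(x)+np.r_[np.zeros((1,3)),np.diag([s,s,s*30])])).x
    print(x,cost(x))
# white line
w=((img.min(2)>150)&(np.hypot(*(np.mgrid[:420,:560]-np.array([185,292])[:,None,None]))<28)).astype(np.uint8)
ys,xs=np.nonzero(w);print(len(xs))
P=np.array([at(m,u,v,.056) for u,v in zip(xs,ys)])
if len(P):
    d=P[:,:2]-P[:,:2].mean(0);v=np.linalg.svd(d)[2][0];print('line',P.mean(0),np.arctan2(v[1],v[0]),np.ptp(d@v))
    ext=[P[np.argmin(d@v)],P[np.argmax(d@v)]];print(ext)
s=get_state();print(s['eef_pos'],s['ee_rot'])
o=cv2.resize(render(x),(560,420));ov=img.copy();ov[...,1]=np.maximum(ov[...,1],cv2.morphologyEx(o,cv2.MORPH_GRADIENT,np.ones((3,3)))*255)
# cross-check in the scene view
ms=cam('scene');print(proj(ms,[[x[0],x[1],.056],[x[0]+.035*np.cos(x[2]),x[1]+.035*np.sin(x[2]),.056],[x[0]+.048*np.cos(x[2]),x[1]+.048*np.sin(x[2]),.011]]))
```

```text
comp [     0      0    560    420 180249] [280.65604247 174.38955556]
[ 0.57519312 -0.17925459  0.028     ] -0.004832890402834312
[ 0.63979031 -0.07011119  4.66370884] 0.9803663383188882
[ 0.64081086 -0.06910685  4.66335294] 0.9803464132102795
90
line [ 0.58760227 -0.17972711  0.056     ] -3.0992581356094733 0.04105549015390496
[array([ 0.61368828, -0.1676802 ,  0.056     ]), array([ 0.57318059, -0.18148142,  0.056     ])]
[ 0.57460308 -0.16230515  0.24032447] [-3.13993974e+00  1.42106315e-03  7.53648004e-01]
[[231.96370531 233.14257007]
 [221.09363143 227.42177694]
 [218.0339335  239.30080042]]
```

```bash
cat > knob.py <<'E'
from fit import *
t=np.linspace(0,2*np.pi,60)
cyl=np.r_[np.c_[.038*np.cos(t),.038*np.sin(t),0*t],np.c_[.038*np.cos(t),.038*np.sin(t),0*t+.024]]
bar=np.array([[x,y,z] for x in(-.035,.035) for y in(-.009,.009) for z in(.024,.052)])
nose=np.array([[x,y,z] for x,w in((.03,.005),(.048,.002)) for y in(-w,w) for z in(.004,.010)])
def fitknob(m,img,x,z0,thr,rad=60):
    uv=proj(m,[x[0],x[1],z0+.03])[0]
    yy,xx=np.mgrid[:img.shape[0],:img.shape[1]]
    M=((img.max(2)<thr)&(np.hypot(xx-uv[0],yy-uv[1])<rad)).astype(np.uint8)
    M=cv2.morphologyEx(M,cv2.MORPH_CLOSE,np.ones((7,7)))
    n,l,st,c=cv2.connectedComponentsWithStats(M);k=1+np.argmax(st[1:,4]);M=(l==k).astype(np.uint8)
    M4=cv2.resize(M,None,fx=4,fy=4,interpolation=cv2.INTER_NEAREST)
    def cost(p):
        o=np.zeros_like(M4);q=R.from_euler('z',p[2])
        for P in(cyl,bar,nose):
            h=cv2.convexHull(((proj(m,q.apply(P)+[p[0],p[1],z0])+.5)*4-.5).round().astype(np.int32));cv2.fillConvexPoly(o,h,1)
        return 1-(o&M4).sum()/(o|M4).sum()
    for s in(.004,.002):
        x=minimize(cost,x,method='Nelder-Mead',options=dict(initial_simplex=np.array(x)+np.r_[np.zeros((1,3)),np.diag([s,s,s*30])])).x
    return x,cost(x),st[k]
E
python3 - <<'E'
from knob import *
m=pickle.load(open('w2.pkl','rb'));img=cv2.imread('pics/w2.png')
print(img[200:203,265:300:7].max(2),img[140,270],img[165,265],img[230,300])
for thr in(35,45,55,65):print(thr,*fitknob(m,img,[.576,-.179,.02],.004,thr))
a=cv2.imread('pics/scene0.png');sc=cam('scene')
for thr in(45,60):print(thr,*fitknob(sc,a,[.576,-.179,.02],.004,thr,30))
E
```

```text
[[85 44 74 84 78]
 [85 34 83 84 78]
 [84 33 85 83 75]] [100 101  99] [95 96 94] [190 193 189]
35 [ 0.57214685 -0.18256081  0.03286152] 0.9036197201040965 [266 158  49  54 331]
45 [ 0.57873576 -0.17771517  0.08773493] 0.6364095898324668 [ 261  155   56   58 1260]
55 [ 0.57857997 -0.17911335  0.09380367] 0.6059507708953205 [ 261  154   56   60 1372]
65 [ 0.57754906 -0.17878713  0.12698025] 0.5894871517641547 [ 260  154   58   62 1434]
45 [ 0.57475145 -0.18068336  0.17476506] 0.3202815662120545 [202 198  27  31 483]
60 [ 0.57348172 -0.18085608  0.17099392] 0.10914532171463776 [201 197  29  32 634]
```

Run:
```python
from knob import *
m=pickle.load(open('w2.pkl','rb'));img=cv2.imread('pics/w2.png')
for thr in(80,88,92):print(thr,*fitknob(m,img,[.576,-.179,.1],.004,thr,50))
a=cv2.imread('pics/scene0.png');sc=cam('scene')
for thr in(65,75):print(thr,*fitknob(sc,a,[.576,-.179,.1],.004,thr,30))
# corners of white line in both
g=img.min(2);w=((g>170)).astype(np.uint8);w[:176]=0;w[200:]=0;w[:,:285]=0;w[:,320:]=0
n,l,st,c=cv2.connectedComponentsWithStats(w);print(st[:4])
for k in range(1,n):
    if st[k,4]<15:continue
    ys,xs=np.nonzero(l==k);P=np.array([at(m,u,v,.056) for u,v in zip(xs,ys)])[:,:2];d=P-P.mean(0);v=np.linalg.svd(d)[2][0];print('line',P.mean(0),np.arctan2(v[1],v[0])%np.pi,np.ptp(d@v))
```

```text
80 [ 0.57478969 -0.18077707  0.12586919] 0.35862192714875296 [ 260  153   60   71 2265]
88 [ 0.57449779 -0.18054838  0.13504821] 0.1546923710896908 [ 258  153   62   71 2985]
92 [ 0.57434584 -0.18064861  0.13770496] 0.05878034806273724 [ 258  153   62   71 3325]
65 [ 0.57372162 -0.18064083  0.16406286] 0.1000702247191011 [201 196  29  33 643]
75 [ 0.57260144 -0.18139891  0.16881519] 0.08171854449802718 [201 196  29  33 660]
[[     0      0    560    420 235144]
 [   319    176      1      3      3]
 [   289    186     11     12     53]]
line [ 0.58086265 -0.18014908] 0.11038799715266778 0.015737897733711745
```

Call:
apply_moves --steps '[{"translation": [0,-0.01,-0.05],"rotation": [0,0,-0.11]},{"translation": [0,-0.02,-0.1],"rotation": [0,0,-0.22]},{"translation": [0,-0.03,-0.15],"rotation": [0,0,-0.33]},{"translation": [0,-0.04,-0.2],"rotation": [0,0,-0.44]},{"translation": [0,-0.05,-0.25],"rotation": [0,0,-0.55]},{"translation": [0,-0.06,-0.3],"rotation": [0,0,-0.66]},{"translation": [0,-0.07,-0.35],"rotation": [0,0,-0.77]},{"translation": [0,-0.074,-0.4],"rotation": [0,0,-0.88]},{"translation": [0,-0.074,-0.45],"rotation": [0,0,-1.0]},{"translation": [0,-0.074,-0.5],"rotation": [0,0,-1.0]}]'

```text
t: 4.42
eef_pos: [0.5755, -0.179, 0.1162]
ee_rot: [-3.141, -0.0, 0.227]
force: [0.0, 0.4, -0.7]
width: 0.0879
gripper_force: 0.0
```

Run:
```python
from knob import *
s=get_state();print(s['t'],s['eef_pos'],s['ee_rot'])
m=cam('wrist');f=grab_frame('wrist');cv2.imwrite('pics/w3.png',f)
pickle.dump(m,open('w3.pkl','wb'))
for thr in(85,92):print(thr,*fitknob(m,f,[.574,-.18,.14],.004,thr,95))
```

```text
4.4167 [ 0.57547221 -0.17897444  0.1162262 ] [-3.14148919e+00 -4.27178922e-04  2.27368482e-01]
85 [ 0.57449957 -0.18075974  0.13911237] 0.07383998247122081 [ 235  154   92  117 6920]
92 [ 0.57449776 -0.18088791  0.1497078 ] 0.05632366942176614 [ 234  154   94  117 7054]
```

Call:
apply_moves --steps '[{"translation": [0,0,-0.05],"rotation": [0,0,-0.1]},{"translation": [0,0,-0.1],"rotation": [0,0,-0.155]},{"translation": [0,0,-0.15],"rotation": [0,0,-0.155]},{"translation": [0,0,-0.2],"rotation": [0,0,-0.155]},{"translation": [0,0,-0.24],"rotation": [0,0,-0.155]},{"translation": [0,0,-0.28],"rotation": [0,0,-0.155]},{"translation": [0,0,-0.31],"rotation": [0,0,-0.155]},{"translation": [0,0,-0.33],"rotation": [0,0,-0.155]},{"translation": [0,0,-0.336],"rotation": [0,0,-0.155]},{"translation": [0,0,-0.336],"rotation": [0,0,-0.155]}]'

```text
t: 5.3
eef_pos: [0.5753, -0.1803, 0.0323]
ee_rot: [-3.142, 0.0, 0.15]
force: [0.0, -0.3, 0.5]
width: 0.0876
gripper_force: 0.0
```

Call:
apply_moves --steps '[{"translation": [0,0,0],"rotation": [0,0,0]},{"translation": [0,0,0],"rotation": [0,0,0]},{"translation": [0,0,0],"rotation": [0,0,0]},{"translation": [0,0,0],"rotation": [0,0,0]},{"translation": [0,0,0],"rotation": [0,0,0]},{"translation": [0,0,0],"rotation": [0,0,0]},{"translation": [0,0,0],"rotation": [0,0,0]},{"translation": [0,0,0],"rotation": [0,0,0]},{"translation": [0,0,0],"rotation": [0,0,0]},{"translation": [0,0,0],"rotation": [0,0,0]}]' --jaw 1 --newtons 25

```text
t: 6.13
eef_pos: [0.5753, -0.1803, 0.0326]
ee_rot: [3.142, 0.0, 0.15]
force: [-0.1, -0.2, -0.4]
width: 0.0266
gripper_force: 0.0
```

Call:
apply_moves --steps '[{"translation": [0,0,0],"rotation": [0,0,0]},{"translation": [0,0,0],"rotation": [0,0,0]},{"translation": [0,0,0],"rotation": [0,0,0]},{"translation": [0,0,0],"rotation": [0,0,0]},{"translation": [0,0,0.02],"rotation": [0,0,0]},{"translation": [0,0,0.06],"rotation": [0,0,0]},{"translation": [0,0,0.12],"rotation": [0,0,0]},{"translation": [0,0,0.2],"rotation": [0,0,0]},{"translation": [0,0,0.3],"rotation": [0,0,0]},{"translation": [0,0,0.4],"rotation": [0,0,0]}]'

```text
t: 6.97
eef_pos: [0.5748, -0.1803, 0.134]
ee_rot: [-3.141, 0.001, 0.15]
force: [1.2, -1.3, -1.2]
width: 0.0175
gripper_force: 25.0
```

Run:
```python
from knob import *
s=get_state();print(s['t'],s['eef_pos'],s['ee_rot'],s['width'],s['gripper_force'],s['q'])
m=cam('wrist');f=grab_frame('wrist');cv2.imwrite('pics/w4.png',f)
p=s['eef_pos'];z=p[2]-.0275
for thr in(60,80):print(thr,*fitknob(m,f,[p[0],p[1],.15],z,thr,130))
```

```text
6.9667 [ 0.57483603 -0.18030407  0.1340327 ] [-3.14142362e+00  7.30245804e-04  1.50271207e-01] 0.01753215803825974 24.998754858970642 [ 2.00149411e-02  3.15457739e-01 -2.76353256e-01 -8.76139155e-05
 -9.79731349e-01  1.70110138e+00]
60 [ 0.57100943 -0.18018156  0.0893987 ] 0.6503718219395407 [  150   175   260   173 20411]
80 [ 0.57131649 -0.18015469  0.22292942] 0.6372579838536829 [  150   175   260   173 21114]
```

View pics/w4.png

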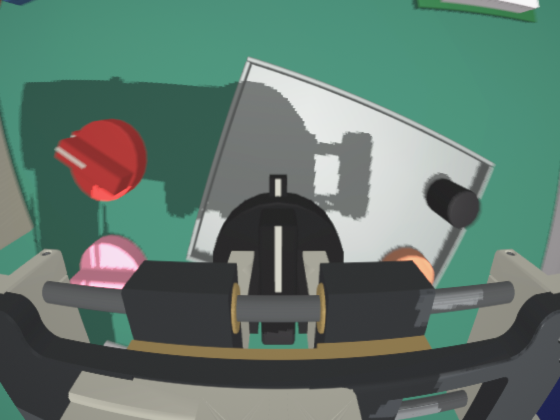

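The knob is gripped squarely: width is 17.5 mm and the bar and white line run vertically at column 278, with the nose at (277,185). The choke and can are undisturbed. I'll carry it over the spindle now, starting clockwise of the estimated key angle.

Call:
apply_moves --steps '[{"translation": [0,0.05,0.05],"rotation": [0,0,-0.08]},{"translation": [-0.01,0.12,0.1],"rotation": [0,0,-0.17]},{"translation": [-0.01,0.2,0.15],"rotation": [0,0,-0.26]},{"translation": [-0.02,0.28,0.2],"rotation": [0,0,-0.35]},{"translation": [-0.03,0.36,0.24],"rotation": [0,0,-0.44]},{"translation": [-0.03,0.44,0.26],"rotation": [0,0,-0.53]},{"translation": [-0.04,0.52,0.28],"rotation": [0,0,-0.62]},{"translation": [-0.05,0.6,0.3],"rotation": [0,0,-0.71]},{"translation": [-0.05,0.68,0.3],"rotation": [0,0,-0.8]},{"translation": [-0.06,0.76,0.3],"rotation": [0,0,-0.9]}]'

```text
t: 7.85
eef_pos: [0.5604, 0.0107, 0.2087]
ee_rot: [-3.141, -0.001, -0.323]
force: [-0.1, 0.4, -1.3]
width: 0.018
gripper_force: 25.0
```

Call:
apply_moves --steps '[{"translation": [0,0.08,0],"rotation": [0,0,-0.1]},{"translation": [-0.01,0.16,0],"rotation": [0,0,-0.2]},{"translation": [-0.01,0.25,0],"rotation": [0,0,-0.3]},{"translation": [-0.02,0.34,0],"rotation": [0,0,-0.4]},{"translation": [-0.03,0.43,0],"rotation": [0,0,-0.5]},{"translation": [-0.03,0.52,0],"rotation": [0,0,-0.6]},{"translation": [-0.04,0.62,0],"rotation": [0,0,-0.7]},{"translation": [-0.05,0.7,0],"rotation": [0,0,-0.8]},{"translation": [-0.05,0.78,0],"rotation": [0,0,-0.9]},{"translation": [-0.05,0.78,0],"rotation": [0,0,-0.9]}]'

```text
t: 8.68
eef_pos: [0.5478, 0.2076, 0.2081]
ee_rot: [-3.14, 0.0, -0.793]
force: [0.6, -0.1, -2.0]
width: 0.0177
gripper_force: 25.0
```

Run:
```python
from h import *
s=get_state();print(s['t'],s['eef_pos'],s['ee_rot'],s['width'],s['gripper_force'],s['force'],s['moment'],s['q'])
cv2.imwrite('pics/s2.png',grab_frame('scene'));cv2.imwrite('pics/d2.png',grab_frame('side'))
```

```text
8.6833 [0.54776175 0.20759122 0.20809711] [-3.14035685e+00  1.23185170e-04 -7.92986925e-01] 0.01769620147175261 24.99987244606018 [ 0.64061377 -0.09892107 -1.96984961] [ 0.0084556  -0.05444896 -0.03090976] [ 6.95682485e-01  2.25254113e-01 -2.18457956e-01 -2.48326097e-04
 -1.12586273e+00  8.22335827e-02]
```

Call:
apply_moves --steps '[{"translation": [0,-0.002,-0.03],"rotation": [0,0,0]},{"translation": [0,-0.004,-0.06],"rotation": [0,0,0]},{"translation": [0,-0.006,-0.09],"rotation": [0,0,0]},{"translation": [0,-0.006,-0.12],"rotation": [0,0,0]},{"translation": [0,-0.006,-0.14],"rotation": [0,0,0]},{"translation": [0,-0.006,-0.155],"rotation": [0,0,0]},{"translation": [0,-0.006,-0.16],"rotation": [0,0,0]},{"translation": [0,-0.006,-0.16],"rotation": [0,0,0]},{"translation": [0,-0.006,-0.16],"rotation": [0,0,0]},{"translation": [0,-0.006,-0.16],"rotation": [0,0,0]}]'

```text
t: 9.62
eef_pos: [0.5481, 0.2033, 0.1679]
ee_rot: [-3.141, -0.0, -0.792]
force: [0.8, 0.4, -2.0]
width: 0.0178
gripper_force: 25.0
```

Run:
```python
from h import *
s=get_state();print(s['t'],s['eef_pos'],s['ee_rot'],s['force'],s['moment'])
grab_frame('scene')
a=grab_frame('scene');b=grab_frame('side');c=grab_frame('wrist');s=get_state();print(s['eef_pos'],s['force'])
i=cv2.resize(a[190:290,305:405],(400,400),interpolation=cv2.INTER_CUBIC)
u,v=proj(cam('side'),[.5468,.206,.14])[0].astype(int);print(u,v)
j=cv2.resize(b[max(v-50,0):v+50,u-50:u+50],(400,400),interpolation=cv2.INTER_CUBIC)
cv2.imwrite('pics/c5.png',np.hstack([i,j]));cv2.imwrite('pics/w5.png',c)
```

```text
9.6167 [0.5480747  0.20331278 0.1679404 ] [-3.14095125e+00 -1.81786128e-04 -7.92127844e-01] [ 0.84958379  0.41540889 -1.97135445] [-0.0023274  -0.01098299  0.04250798]
[0.54792085 0.20329497 0.16783319] [ 0.71715035  0.54525758 -1.60975502]
329 158
```

View pics/c5.png

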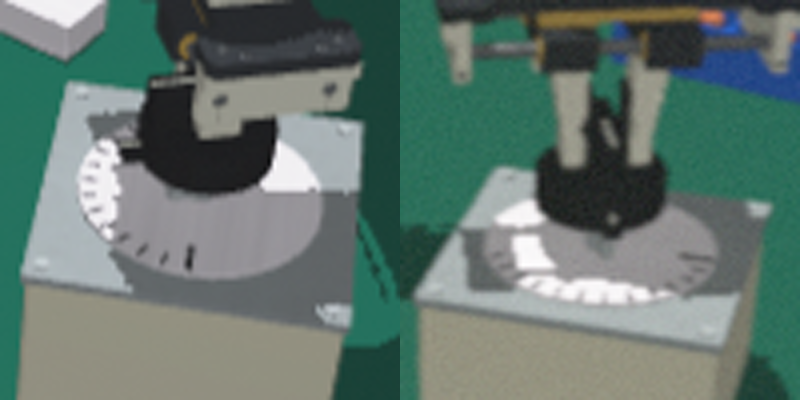

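Crop: the knob hangs level just above the spindle in both views, and the key is hidden below it. I'll centre it by about 2 mm in y and ease down.

Call:
apply_moves --steps '[{"translation": [-0.001,0.004,0],"rotation": [0,0,0]},{"translation": [-0.002,0.008,-0.005],"rotation": [0,0,0]},{"translation": [-0.002,0.008,-0.01],"rotation": [0,0,0]},{"translation": [-0.002,0.008,-0.015],"rotation": [0,0,0]},{"translation": [-0.002,0.008,-0.02],"rotation": [0,0,0]},{"translation": [-0.002,0.008,-0.025],"rotation": [0,0,0]},{"translation": [-0.002,0.008,-0.03],"rotation": [0,0,0]},{"translation": [-0.002,0.008,-0.035],"rotation": [0,0,0]},{"translation": [-0.002,0.008,-0.04],"rotation": [0,0,0]},{"translation": [-0.002,0.008,-0.04],"rotation": [0,0,0]}]'

```text
t: 10.65
eef_pos: [0.5472, 0.2051, 0.1572]
ee_rot: [3.141, 0.0, -0.792]
force: [-0.9, 0.2, -2.9]
width: 0.0182
gripper_force: 25.0
```

Call:
apply_moves --steps '[{"translation": [0,0,-0.003],"rotation": [0,0,0]},{"translation": [0,0,-0.006],"rotation": [0,0,0]},{"translation": [0,0,-0.009],"rotation": [0,0,0]},{"translation": [0,0,-0.012],"rotation": [0,0,0]},{"translation": [0,0,-0.015],"rotation": [0,0,0]},{"translation": [0,0,-0.018],"rotation": [0,0,0]},{"translation": [0,0,-0.02],"rotation": [0,0,0]},{"translation": [0,0,-0.02],"rotation": [0,0,0]},{"translation": [0,0,-0.02],"rotation": [0,0,0]},{"translation": [0,0,-0.02],"rotation": [0,0,0]}]'

```text
t: 11.48
eef_pos: [0.5475, 0.2052, 0.1526]
ee_rot: [-3.141, -0.0, -0.792]
force: [0.5, 0.8, -1.9]
width: 0.0179
gripper_force: 25.0
```

Call:
apply_moves --steps '[{"translation": [0,0,-0.002],"rotation": [0,0,0]},{"translation": [0,0,-0.004],"rotation": [0,0,0]},{"translation": [0,0,-0.006],"rotation": [0,0,0]},{"translation": [0,0,-0.008],"rotation": [0,0,0]},{"translation": [0,0,-0.01],"rotation": [0,0,0]},{"translation": [0,0,-0.012],"rotation": [0,0,0]},{"translation": [0,0,-0.012],"rotation": [0,0,0]},{"translation": [0,0,-0.012],"rotation": [0,0,0]},{"translation": [0,0,-0.012],"rotation": [0,0,0]},{"translation": [0,0,-0.012],"rotation": [0,0,0]}]'

```text
t: 12.32
eef_pos: [0.5475, 0.2053, 0.1496]
ee_rot: [-3.141, -0.0, -0.792]
force: [1.7, 0.4, -1.9]
width: 0.0178
gripper_force: 25.0
```

Call:
apply_moves --steps '[{"translation": [0,0,-0.002],"rotation": [0,0,0]},{"translation": [0,0,-0.004],"rotation": [0,0,0]},{"translation": [0,0,-0.006],"rotation": [0,0,0]},{"translation": [0,0,-0.008],"rotation": [0,0,0]},{"translation": [0,0,-0.01],"rotation": [0,0,0]},{"translation": [0,0,-0.012],"rotation": [0,0,0]},{"translation": [0,0,-0.014],"rotation": [0,0,0]},{"translation": [0,0,-0.014],"rotation": [0,0,0]},{"translation": [0,0,-0.014],"rotation": [0,0,0]},{"translation": [0,0,-0.014],"rotation": [0,0,0]}]'

```text
t: 13.15
eef_pos: [0.5475, 0.2052, 0.1461]
ee_rot: [-3.141, -0.0, -0.792]
force: [3.5, 1.0, -1.2]
width: 0.0179
gripper_force: 25.0
```

Run:
```python
from h import *
s=get_state();print(s['t'],s['eef_pos'],s['ee_rot'],s['force'],s['moment'])
b=grab_frame('side');a=grab_frame('scene')
i=cv2.resize(a[190:290,305:405],(400,400),interpolation=cv2.INTER_CUBIC)
j=cv2.resize(b[108:208,279:379],(400,400),interpolation=cv2.INTER_CUBIC)
cv2.imwrite('pics/c6.png',np.hstack([i,j]))
```

```text
13.15 [0.54747882 0.20521668 0.14609579] [-3.14130418e+00 -1.09492498e-04 -7.92179364e-01] [ 3.46941479  1.04088244 -1.18108639] [ 0.37829434 -1.32554765  0.04034855]
```

View pics/c6.png

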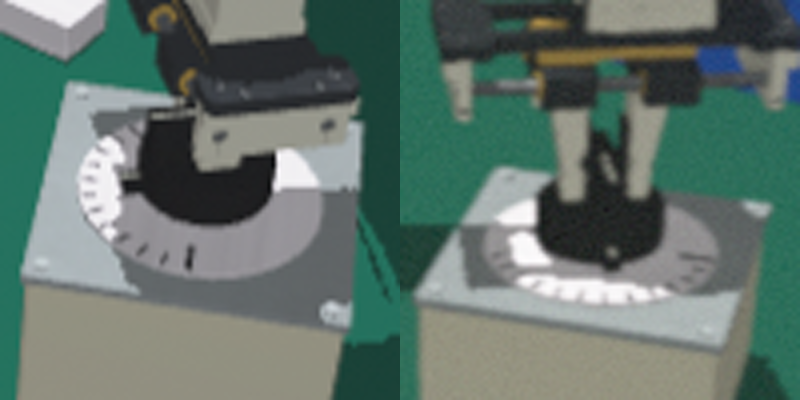

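Crop: the knob now sits low over the dial with its nose level. The underside is about 4-5 mm above the plate, below the key's top, so the notch has found the key. I'll relieve the side load and lower it the rest of the way.

Call:
apply_moves --steps '[{"translation": [0.002,0.001,0],"rotation": [0,0,0]},{"translation": [0.003,0.001,-0.002],"rotation": [0,0,0]},{"translation": [0.003,0.001,-0.004],"rotation": [0,0,0]},{"translation": [0.003,0.001,-0.006],"rotation": [0,0,0]},{"translation": [0.003,0.001,-0.008],"rotation": [0,0,0]},{"translation": [0.003,0.001,-0.01],"rotation": [0,0,0]},{"translation": [0.003,0.001,-0.012],"rotation": [0,0,0]},{"translation": [0.003,0.001,-0.014],"rotation": [0,0,0]},{"translation": [0.003,0.001,-0.014],"rotation": [0,0,0]},{"translation": [0.003,0.001,-0.014],"rotation": [0,0,0]}]'

```text
t: 14.08
eef_pos: [0.5478, 0.2053, 0.1423]
ee_rot: [3.141, 0.0, -0.792]
force: [0.4, 1.4, -1.4]
width: 0.018
gripper_force: 25.0
```

Call:
apply_moves --steps '[{"translation": [0,0,-0.001],"rotation": [0,0,0]},{"translation": [0,0,-0.002],"rotation": [0,0,0]},{"translation": [0,0,-0.003],"rotation": [0,0,0]},{"translation": [0,0,-0.004],"rotation": [0,0,0]},{"translation": [0,0,-0.005],"rotation": [0,0,0]},{"translation": [0,0,-0.006],"rotation": [0,0,0]},{"translation": [0,0,-0.006],"rotation": [0,0,0]},{"translation": [0,0,-0.006],"rotation": [0,0,0]},{"translation": [0,0,-0.006],"rotation": [0,0,0]},{"translation": [0,0,-0.006],"rotation": [0,0,0]}]'

```text
t: 14.92
eef_pos: [0.548, 0.2053, 0.1415]
ee_rot: [-3.142, -0.0, -0.792]
force: [-3.3, -0.6, 5.9]
width: 0.0178
gripper_force: 25.0
```

Call:
apply_moves --steps '[{"translation": [0,0,0.002],"rotation": [0,0,0]},{"translation": [0,0,0.002],"rotation": [0,0,0]},{"translation": [0,0,0.002],"rotation": [0,0,0.06]},{"translation": [0,0,0.002],"rotation": [0,0,0.12]},{"translation": [0,0,0.002],"rotation": [0,0,0.18]},{"translation": [0,0,0.002],"rotation": [0,0,0.24]},{"translation": [0,0,0.002],"rotation": [0,0,0.3]},{"translation": [0,0,0.002],"rotation": [0,0,0.36]},{"translation": [0,0,0.002],"rotation": [0,0,0.42]},{"translation": [0,0,0.002],"rotation": [0,0,0.48]}]' --newtons 40

```text
t: 15.75
eef_pos: [0.548, 0.205, 0.1416]
ee_rot: [3.141, -0.0, -0.54]
force: [-2.6, -3.0, 3.4]
width: 0.0178
gripper_force: 40.0
```

Run:
```python
from h import *
s=get_state();print(s['t'],s['eef_pos'],s['ee_rot'],s['force'],s['moment'])
```

```text
15.75 [0.54800584 0.20504301 0.14156905] [ 3.14083204e+00 -5.49543611e-05 -5.39503012e-01] [-2.56022109 -2.99455779  3.38219863] [-1.05831291  0.8086172  -0.13404928]
```

Call:
apply_moves --steps '[{"translation": [-0.001,-0.001,0],"rotation": [0,0,0.09]},{"translation": [-0.002,-0.002,0],"rotation": [0,0,0.18]},{"translation": [-0.002,-0.002,0],"rotation": [0,0,0.27]},{"translation": [-0.002,-0.002,0],"rotation": [0,0,0.36]},{"translation": [-0.002,-0.002,0],"rotation": [0,0,0.45]},{"translation": [-0.002,-0.002,0],"rotation": [0,0,0.54]},{"translation": [-0.002,-0.002,0],"rotation": [0,0,0.63]},{"translation": [-0.002,-0.002,0],"rotation": [0,0,0.72]},{"translation": [-0.002,-0.002,0],"rotation": [0,0,0.81]},{"translation": [-0.002,-0.002,0],"rotation": [0,0,0.9]}]'

```text
t: 16.58
eef_pos: [0.5484, 0.2047, 0.1416]
ee_rot: [3.142, -0.001, -0.068]
force: [2.3, -2.3, -0.4]
width: 0.0177
gripper_force: 40.0
```

Run:
```python
from h import *
s=get_state();print(s['t'],s['eef_pos'],s['ee_rot'],s['force'],s['moment'])
```

```text
16.5833 [0.54838324 0.20472167 0.14158946] [ 3.14151898e+00 -1.16346264e-03 -6.75919275e-02] [ 2.29195663 -2.33242754 -0.38150584] [-0.85195876 -0.95389959 -0.16232101]
```

Call:
apply_moves --steps '[{"translation": [0.001,-0.001,0],"rotation": [0,0,0.09]},{"translation": [0.002,-0.002,0],"rotation": [0,0,0.18]},{"translation": [0.002,-0.002,0],"rotation": [0,0,0.27]},{"translation": [0.002,-0.002,0],"rotation": [0,0,0.36]},{"translation": [0.002,-0.002,0],"rotation": [0,0,0.45]},{"translation": [0.002,-0.002,0],"rotation": [0,0,0.53]},{"translation": [0.002,-0.002,0],"rotation": [0,0,0.6]},{"translation": [0.002,-0.002,0],"rotation": [0,0,0.66]},{"translation": [0.002,-0.002,0],"rotation": [0,0,0.72]},{"translation": [0.002,-0.002,0],"rotation": [0,0,0.76]}]'

```text
t: 17.42
eef_pos: [0.549, 0.205, 0.1416]
ee_rot: [-3.141, -0.002, 0.33]
force: [3.8, 0.7, -1.8]
width: 0.0176
gripper_force: 40.0
```

Run:
```python
from h import *
s=get_state();print(s['t'],s['eef_pos'],s['ee_rot'],s['force'],s['moment'])
```

```text
17.4167 [0.54899338 0.20499689 0.1416287 ] [-3.14116130e+00 -1.86527490e-03  3.29830625e-01] [ 3.78400666  0.66023573 -1.83915066] [ 0.25742087 -1.07874258 -0.18234726]
```

Call:
apply_moves --steps '[{"translation": [0.002,0,0],"rotation": [0,0,0.012]},{"translation": [0.002,0,0],"rotation": [0,0,0.024]},{"translation": [0.002,0,0],"rotation": [0,0,0.036]},{"translation": [0.002,0,0],"rotation": [0,0,0.048]},{"translation": [0.002,0,0],"rotation": [0,0,0.06]},{"translation": [0.002,0,0],"rotation": [0,0,0.07]},{"translation": [0.002,0,0],"rotation": [0,0,0.08]},{"translation": [0.002,0,0],"rotation": [0,0,0.09]},{"translation": [0.002,0,0],"rotation": [0,0,0.1]},{"translation": [0.002,0,0],"rotation": [0,0,0.11]}]'

```text
t: 18.25
eef_pos: [0.549, 0.2049, 0.1416]
ee_rot: [-3.141, -0.001, 0.386]
force: [3.1, 4.7, -2.4]
width: 0.0178
gripper_force: 40.0
```

Run:
```python
from h import *
s=get_state();print(s['t'],s['eef_pos'],s['ee_rot'],s['force'],s['moment'])
```

```text
18.25 [0.54901088 0.20491188 0.14161445] [-3.14115779e+00 -1.16039034e-03  3.86396034e-01] [ 3.08140305  4.66297028 -2.36331702] [ 1.45460514 -1.44805522 -0.18344048]
```

Call:
apply_moves --steps '[{"translation": [0.001,0.002,0],"rotation": [0,0,0.008]},{"translation": [0.002,0.003,0],"rotation": [0,0,0.016]},{"translation": [0.002,0.003,0],"rotation": [0,0,0.024]},{"translation": [0.002,0.003,0],"rotation": [0,0,0.032]},{"translation": [0.002,0.003,0],"rotation": [0,0,0.04]},{"translation": [0.002,0.003,0],"rotation": [0,0,0.045]},{"translation": [0.002,0.003,0],"rotation": [0,0,0.05]},{"translation": [0.002,0.003,0],"rotation": [0,0,0.055]},{"translation": [0.002,0.003,0],"rotation": [0,0,0.06]},{"translation": [0.002,0.003,0],"rotation": [0,0,0.06]}]'

```text
t: 19.08
eef_pos: [0.5491, 0.2051, 0.1416]
ee_rot: [3.142, 0.0, 0.418]
force: [2.8, 0.2, -0.7]
width: 0.0176
gripper_force: 40.0
```

Run:
```python
from h import *
s=get_state();print(s['t'],s['eef_pos'],s['ee_rot'],s['force'],s['moment'])
f=grab_frame('side');i=cv2.resize(f[108:208,279:379],(400,400),interpolation=cv2.INTER_CUBIC)
f=grab_frame('scene');j=cv2.resize(f[190:290,305:405],(400,400),interpolation=cv2.INTER_CUBIC)
cv2.imwrite('pics/c7.png',np.hstack([j,i]))
```

```text
19.0833 [0.54909254 0.20509756 0.14158293] [3.14151284e+00 3.55489131e-05 4.17548094e-01] [ 2.80474119  0.20681862 -0.66033488] [ 0.29492607 -1.15692477 -0.15023627]
```

Call:
apply_moves --steps '[{"translation": [0.002,0,0],"rotation": [0,0,0.008]},{"translation": [0.002,0,0],"rotation": [0,0,0.016]},{"translation": [0.002,0,0],"rotation": [0,0,0.024]},{"translation": [0.002,0,0],"rotation": [0,0,0.032]},{"translation": [0.002,0,0],"rotation": [0,0,0.04]},{"translation": [0.002,0,0],"rotation": [0,0,0.045]},{"translation": [0.002,0,0],"rotation": [0,0,0.05]},{"translation": [0.002,0,0],"rotation": [0,0,0.055]},{"translation": [0.002,0,0],"rotation": [0,0,0.06]},{"translation": [0.002,0,0],"rotation": [0,0,0.06]}]'

```text
t: 20.02
eef_pos: [0.5493, 0.2051, 0.1416]
ee_rot: [-3.142, 0.0, 0.449]
force: [-3.0, 1.3, 4.4]
width: 0.0173
gripper_force: 40.0
```

Run:
```python
from h import *
s=get_state();print(s['t'],s['eef_pos'],s['ee_rot'],s['force'],s['moment'])
```

```text
20.0167 [0.54930556 0.20506645 0.14155958] [-3.14155654e+00  4.77314694e-04  4.48948368e-01] [-2.95301934  1.26378544  4.40545203] [ 0.42941999  1.05616024 -0.16273422]
```

```bash
cat > nose.py <<'E'
from fit import *
def white(m,img,c,z,r0,r1,a0,dark=False,thr=150,w=.35):
    # sample polar patch about c at height z; print brightness vs angle
    a=np.arange(a0-w,a0+w,.02);r=np.arange(r0,r1,.001)
    P=np.array([[c[0]+ri*np.cos(ai),c[1]+ri*np.sin(ai),z] for ai in a for ri in r]);uv=proj(m,P).astype(np.float32)
    v=cv2.remap(img.min(2),uv[:,:1],uv[:,1:],cv2.INTER_LINEAR).reshape(len(a),len(r)).mean(1)
    return a,v
E
python3 - <<'E'
from nose import *
s=get_state();m=cam('wrist');f=grab_frame('wrist');cv2.imwrite('pics/w8.png',f);pickle.dump((m,s['eef_pos'],s['ee_rot']),open('w8.pkl','wb'))
m1=pickle.load(open('w1.pkl','rb'));f1=cv2.imread('pics/w1.png')
c=np.array([.547,.206])
a,v=white(m1,f1,c,.113,.05,.06,.4);print('zero in w1',np.c_[a,v].round(2)[v<v.mean()-10].tolist())
a,v=white(m,f,c,.113,.052,.062,.4);print('zero in w8',np.c_[a,v].round(2).tolist())
k=np.array([.5485,.2051])
a,v=white(m,f,k,.123,.038,.046,.42);print('nose in w8',np.c_[a,v].round(2)[v>v.mean()+10].tolist())
a,v=white(m,f,k,.165,.008,.033,.42);print('bar line w8',np.c_[a,v].round(2)[v>v.mean()+10].tolist())
E
```

```text
zero in w1 [[0.37, 117.2], [0.39, 63.1], [0.41, 49.5], [0.43, 92.0]]
zero in w8 [[0.05, 189.82], [0.07, 192.18], [0.09, 192.91], [0.11, 192.55], [0.13, 191.09], [0.15, 190.36], [0.17, 162.09], [0.19, 143.09], [0.21, 191.73], [0.23, 193.91], [0.25, 195.73], [0.27, 194.0], [0.29, 192.0], [0.31, 195.09], [0.33, 196.91], [0.35, 195.0], [0.37, 128.18], [0.39, 41.91], [0.41, 43.82], [0.43, 129.64], [0.45, 192.91], [0.47, 194.27], [0.49, 193.82], [0.51, 196.82], [0.53, 196.27], [0.55, 193.45], [0.57, 192.45], [0.59, 193.0], [0.61, 192.18], [0.63, 192.64], [0.65, 193.64], [0.67, 193.82], [0.69, 193.0], [0.71, 191.64], [0.73, 190.64]]
nose in w8 [[0.07, 191.75], [0.09, 190.75], [0.11, 188.75], [0.13, 188.12], [0.15, 188.38], [0.17, 189.75], [0.19, 189.25], [0.21, 188.75], [0.23, 189.75], [0.25, 192.0], [0.27, 191.75], [0.29, 189.38], [0.31, 187.5], [0.45, 179.5], [0.47, 177.88], [0.59, 175.12], [0.61, 192.12], [0.63, 190.12], [0.65, 187.5], [0.67, 184.75], [0.69, 185.25], [0.71, 184.5], [0.73, 183.0], [0.75, 185.38]]
bar line w8 [[0.39, 117.56], [0.41, 159.64], [0.43, 183.92], [0.45, 186.2], [0.47, 186.2], [0.49, 184.64], [0.51, 168.24], [0.53, 134.36], [0.55, 107.8], [0.57, 89.72]]
```

Run:
```python
from h import *
w=cv2.imread('pics/w8.png');c7=cv2.imread('pics/c7.png')
a=cv2.resize(w[110:290,188:368],(600,600),interpolation=cv2.INTER_CUBIC)
f=grab_frame('side');i=cv2.resize(f[118:198,299:359],(200,266),interpolation=cv2.INTER_CUBIC)
f=grab_frame('scene');j=cv2.resize(f[200:280,325:385],(200,266),interpolation=cv2.INTER_CUBIC)
o=np.zeros((600,800,3),np.uint8);o[:,:600]=a;o[:266,600:]=i;o[300:566,600:]=j
cv2.imwrite('pics/c8.png',o)
```

```text
(no output)
```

View pics/c8.png

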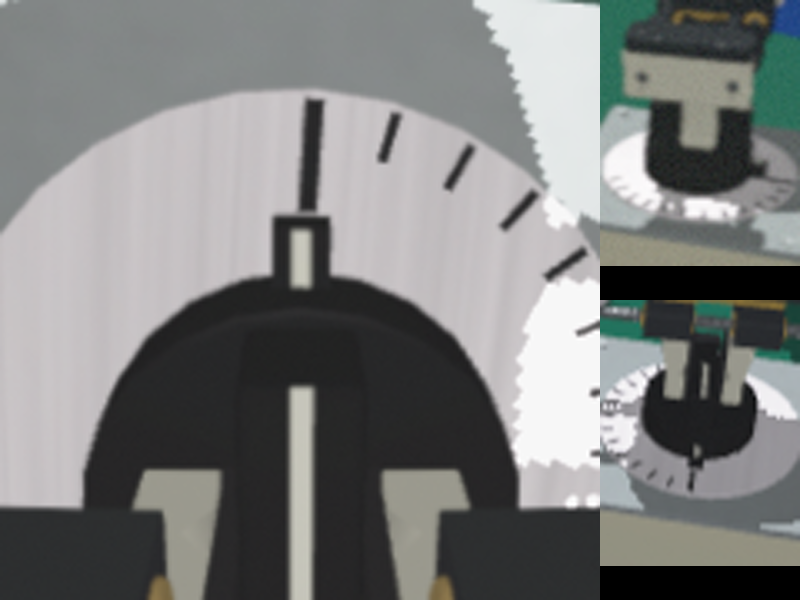

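Composite: the nose is at (301,255), about 2 mm anticlockwise of the zero mark, which runs (308,210)-(316,100). The side and scene crops show the knob flat on the plate. The knob seems to sit sideways in its bore clearance, which adds to the play. I'll shift it sideways towards the spindle axis and watch the forces.

Call:
apply_moves --steps '[{"translation": [0,0.001,0],"rotation": [0,0,0]},{"translation": [-0.001,0.002,0],"rotation": [0,0,0]},{"translation": [-0.001,0.003,0],"rotation": [0,0,0]},{"translation": [-0.002,0.004,0],"rotation": [0,0,0]},{"translation": [-0.002,0.004,0],"rotation": [0,0,0]},{"translation": [-0.002,0.004,0],"rotation": [0,0,0]},{"translation": [-0.002,0.004,0],"rotation": [0,0,0]},{"translation": [-0.002,0.004,0],"rotation": [0,0,0]},{"translation": [-0.002,0.004,0],"rotation": [0,0,0]},{"translation": [-0.002,0.004,0],"rotation": [0,0,0]}]'

```text
t: 21.0
eef_pos: [0.5492, 0.2053, 0.1416]
ee_rot: [3.14, 0.001, 0.449]
force: [0.7, -5.1, 4.0]
width: 0.0178
gripper_force: 40.0
```

Run:
```python
from h import *
s=get_state();print(s['t'],s['eef_pos'],s['ee_rot'],s['force'],s['moment'])
```

```text
21.0 [0.54924753 0.20529363 0.14156385] [3.14045927e+00 6.18594878e-04 4.48576235e-01] [ 0.7295926  -5.08149121  4.01653957] [-1.9850783   0.0376421  -0.16586033]
```

Call:
apply_moves --steps '[{"translation": [0,0,0],"rotation": [0,0,0.008]},{"translation": [0,0,0],"rotation": [0,0,0.016]},{"translation": [0,0,0],"rotation": [0,0,0.024]},{"translation": [0,0,0],"rotation": [0,0,0.032]},{"translation": [0,0,0],"rotation": [0,0,0.04]},{"translation": [0,0,0],"rotation": [0,0,0.045]},{"translation": [0,0,0],"rotation": [0,0,0.05]},{"translation": [0,0,0],"rotation": [0,0,0.055]},{"translation": [0,0,0],"rotation": [0,0,0.06]},{"translation": [0,0,0],"rotation": [0,0,0.06]}]'

```text
t: 21.83
eef_pos: [0.5493, 0.2054, 0.1416]
ee_rot: [3.141, 0.0, 0.48]
force: [-0.1, -4.5, 3.9]
width: 0.0177
gripper_force: 40.0
```

Run:
```python
from nose import *
s=get_state();print(s['t'],s['eef_pos'],s['ee_rot'],s['force'],s['moment'])
m=cam('wrist');f=grab_frame('wrist')
k=s['eef_pos'][:2]-.0007*np.array([.9,.43])
a,v=white(m,f,k,.123,.038,.046,.46,w=.1);print('nose',np.c_[a,v].round(2).tolist())
```

```text
21.8333 [0.5493209  0.20535027 0.14158333] [3.14060342e+00 4.28014259e-04 4.80024373e-01] [-0.09676217 -4.53938731  3.8599888 ] [-1.87657324 -0.02244318 -0.21574085]
nose [[0.36, 169.5], [0.38, 93.12], [0.4, 41.75], [0.42, 39.88], [0.44, 61.38], [0.46, 148.75], [0.48, 179.88], [0.5, 179.75], [0.52, 157.25], [0.54, 81.12], [0.56, 42.25]]
```

Call:
apply_moves --steps '[{"translation": [0,0,0],"rotation": [0,0,-0.02]},{"translation": [0,0,0],"rotation": [0,0,-0.04]},{"translation": [0,0,0],"rotation": [0,0,-0.06]},{"translation": [0,0,0],"rotation": [0,0,-0.08]},{"translation": [0,0,0],"rotation": [0,0,-0.1]},{"translation": [0,0,0],"rotation": [0,0,-0.11]},{"translation": [0,0,0],"rotation": [0,0,-0.12]},{"translation": [0,0,0],"rotation": [0,0,-0.12]},{"translation": [0,0,0],"rotation": [0,0,-0.12]},{"translation": [0,0,0],"rotation": [0,0,-0.12]}]'

```text
t: 22.72
eef_pos: [0.5492, 0.2062, 0.1416]
ee_rot: [3.142, -0.0, 0.417]
force: [-0.0, -4.3, 3.0]
width: 0.0176
gripper_force: 40.0
```

Run:
```python
from nose import *
s=get_state();print(s['t'],s['eef_pos'],s['ee_rot'],s['force'],s['moment'])
m=cam('wrist');f=grab_frame('wrist')
t=np.linspace(-1.2,2.0,150)
# dial centre from outer rim in this wrist view (visible arc) and from w1
E=edge(f,1.2)
def cost(p):
    q=np.c_[p[0]+.068*np.cos(t),p[1]+.068*np.sin(t),0*t+.113];return -np.minimum(score(E,proj(m,q)),300).mean()
b=min(([x,y] for x in np.arange(.542,.553,.0005) for y in np.arange(.2,.211,.0005)),key=cost);print('dial',b,cost(b))
for nm,c in(('fit',b),('c',[.547,.206])):
    a,v=white(m,f,c,.113,.054,.064,.4,w=.1);w=np.clip(150-v,0,None);z=(a*w).sum()/w.sum()
    a,v=white(m,f,c,.123,.039,.046,.42,w=.12);w=np.clip(v-90,0,None)*(abs(a-a[4:-4][np.argmax(v[4:-4])])<.06);print(nm,'zero',z,'nose',(a*w).sum()/w.sum(),v.round())
```

```text
22.7167 [0.54915721 0.20618256 0.14157311] [ 3.14153954e+00 -1.13414637e-04  4.17474403e-01] [-0.02548439 -4.25466131  2.99981324] [-1.82966371 -0.31171162 -0.06011415]
dial [np.float64(0.5474999999999994), np.float64(0.20700000000000002)] -201.16225
fit zero 0.38530763528539674 nose 0.4007663896583564 [ 49.  39.  47. 112. 173. 183. 174. 117.  47.  39.  53. 139. 193.]
c zero 0.3988695948246511 nose 0.4167473118279571 [110.  44.  39.  51. 125. 181. 186. 173. 103.  43.  39.  61. 148.]
```

Call:
apply_moves --steps '[{"translation": [0,0,0],"rotation": [0,0,-0.01]},{"translation": [0,0,0],"rotation": [0,0,-0.02]},{"translation": [0,0,0.001],"rotation": [0,0,-0.03]},{"translation": [0,0,0.001],"rotation": [0,0,-0.04]},{"translation": [0,0,0.001],"rotation": [0,0,-0.04]},{"translation": [0,0,0.001],"rotation": [0,0,-0.04]},{"translation": [0,0,0.001],"rotation": [0,0,-0.04]},{"translation": [0,0,0.001],"rotation": [0,0,-0.04]},{"translation": [0,0,0.001],"rotation": [0,0,-0.04]},{"translation": [0,0,0.001],"rotation": [0,0,-0.04]}]'

```text
t: 23.6
eef_pos: [0.549, 0.2063, 0.1416]
ee_rot: [-3.141, 0.0, 0.396]
force: [1.5, -0.6, -2.2]
width: 0.0173
gripper_force: 40.0
```

```bash
cat > chk.py <<'E'
from nose import *
s=get_state();print(s['t'],s['eef_pos'],s['ee_rot'],s['force'],s['moment'])
m=cam('wrist');f=grab_frame('wrist')
for c in([.5475,.207],[.547,.206]):
    a,v=white(m,f,c,.113,.054,.064,.4,w=.1);w=np.clip(150-v,0,None);z=(a*w).sum()/w.sum()
    a,v=white(m,f,c,.123,.039,.046,.4,w=.12);w=np.clip(v-90,0,None)*(abs(a-a[4:-4][np.argmax(v[4:-4])])<.06);print('zero',z,'nose',(a*w).sum()/w.sum())
E
python3 chk.py
```

```text
23.6 [0.54899364 0.20631454 0.14161923] [-3.14140199e+00  1.31855698e-04  3.96411695e-01] [ 1.45081051 -0.62367842 -2.1568508 ] [-0.5025317  -0.54882084 -0.01666987]
zero 0.38577281191806345 nose 0.385874524714829
zero 0.3994975206611571 nose 0.4026204412426836
```

Call:
apply_moves --steps '[{"translation": [-0.001,0.002,0],"rotation": [0,0,0]},{"translation": [-0.002,0.004,0],"rotation": [0,0,0.01]},{"translation": [-0.003,0.006,0],"rotation": [0,0,0.02]},{"translation": [-0.003,0.006,0],"rotation": [0,0,0.03]},{"translation": [-0.003,0.006,0],"rotation": [0,0,0.04]},{"translation": [-0.003,0.006,0],"rotation": [0,0,0.05]},{"translation": [-0.003,0.006,0],"rotation": [0,0,0.06]},{"translation": [-0.003,0.006,0],"rotation": [0,0,0.06]},{"translation": [-0.003,0.006,0],"rotation": [0,0,0.06]},{"translation": [-0.003,0.006,0],"rotation": [0,0,0.06]}]'

```text
t: 24.48
eef_pos: [0.5488, 0.2063, 0.1417]
ee_rot: [3.14, 0.001, 0.428]
force: [6.3, -7.0, -3.5]
width: 0.0177
gripper_force: 40.0
```

```bash
python3 chk.py
```

```text
24.4833 [0.54875573 0.20630617 0.14170174] [3.13970166e+00 7.07372078e-04 4.27529211e-01] [ 6.33782793 -7.02052602 -3.47882794] [-2.92935054 -2.25345883 -0.16487427]
zero 0.3851944240645635 nose 0.4108128544423442
zero 0.39938789088489707 nose 0.42849627356422637
```

Call:
apply_moves --steps '[{"translation": [0,0,0],"rotation": [0,0,0.01]},{"translation": [0,0,0],"rotation": [0,0,0.02]},{"translation": [0,0,0],"rotation": [0,0,0.03]},{"translation": [0,0,0],"rotation": [0,0,0.04]},{"translation": [0,0,0],"rotation": [0,0,0.05]},{"translation": [0,0,0],"rotation": [0,0,0.06]},{"translation": [0,0,0],"rotation": [0,0,0.07]},{"translation": [0,0,0],"rotation": [0,0,0.08]},{"translation": [0,0,0],"rotation": [0,0,0.08]},{"translation": [0,0,0],"rotation": [0,0,0.08]}]'

```text
t: 25.37
eef_pos: [0.5488, 0.2063, 0.1417]
ee_rot: [3.14, 0.001, 0.469]
force: [4.6, -6.9, -3.7]
width: 0.0181
gripper_force: 40.0
```

```bash
python3 chk.py
```

```text
25.3667 [0.54877191 0.20625786 0.14170093] [3.13965719e+00 7.87053848e-04 4.69495783e-01] [ 4.64894335 -6.9003101  -3.70827084] [-3.04667521 -2.32880722 -0.14600469]
zero 0.3848253275109172 nose 0.44271084337349415
zero 0.39882511816340327 nose 0.4510876623376625
```

Call:
apply_moves --steps '[{"translation": [0,0,0],"rotation": [0,0,0.01]},{"translation": [0,0,0],"rotation": [0,0,0.02]},{"translation": [0,0,0],"rotation": [0,0,0.03]},{"translation": [0,0,0],"rotation": [0,0,0.04]},{"translation": [0,0,0],"rotation": [0,0,0.05]},{"translation": [0,0,0],"rotation": [0,0,0.05]},{"translation": [0,0,0],"rotation": [0,0,0.05]},{"translation": [0,0,0],"rotation": [0,0,0.05]},{"translation": [0,0,0],"rotation": [0,0,0.05]},{"translation": [0,0,0],"rotation": [0,0,0.05]}]'

```text
t: 26.25
eef_pos: [0.5488, 0.206, 0.1417]
ee_rot: [3.139, 0.001, 0.496]
force: [6.0, -9.5, -3.1]
width: 0.0177
gripper_force: 40.0
```

```bash
python3 chk.py
```

```text
26.25 [0.54883862 0.20595542 0.14169937] [3.13931484e+00 1.07374765e-03 4.95517777e-01] [ 5.99914667 -9.54290592 -3.11598901] [-3.54693473 -2.6509787  -0.13785889]
zero 0.38464661109097514 nose 0.4513279132791329
zero 0.3987766137208518 nose 0.3354812680115275
```

Call:
apply_moves --steps '[{"translation": [0,0,0],"rotation": [0,0,-0.03]},{"translation": [0,-0.001,0],"rotation": [0,0,-0.06]},{"translation": [0.001,-0.002,0],"rotation": [0,0,-0.09]},{"translation": [0.001,-0.003,0],"rotation": [0,0,-0.12]},{"translation": [0.002,-0.004,0],"rotation": [0,0,-0.14]},{"translation": [0.002,-0.005,0],"rotation": [0,0,-0.16]},{"translation": [0.003,-0.006,0],"rotation": [0,0,-0.175]},{"translation": [0.003,-0.006,0],"rotation": [0,0,-0.185]},{"translation": [0.003,-0.006,0],"rotation": [0,0,-0.185]},{"translation": [0.003,-0.006,0],"rotation": [0,0,-0.185]}]'

```text
t: 27.13
eef_pos: [0.5489, 0.2064, 0.1418]
ee_rot: [-3.141, 0.0, 0.399]
force: [-0.1, -0.1, -1.6]
width: 0.0176
gripper_force: 40.0
```

```bash
python3 chk.py
```

```text
27.1333 [0.54889353 0.20636704 0.14179093] [-3.14138395e+00  1.20158071e-04  3.99305990e-01] [-0.13192277 -0.06754159 -1.60633255] [-0.01653025 -0.01840341  0.01428985]
zero 0.3852267818574515 nose 0.3919615384615386
zero 0.39922336769759464 nose 0.41001372997711694
```

Call:
apply_moves --steps '[{"translation": [0,0,0],"rotation": [0,0,0]},{"translation": [0,0,0],"rotation": [0,0,0]},{"translation": [0,0,0],"rotation": [0,0,0]},{"translation": [0,0,0],"rotation": [0,0,0]},{"translation": [0,0,0],"rotation": [0,0,0]},{"translation": [0,0,0],"rotation": [0,0,0]},{"translation": [0,0,0],"rotation": [0,0,0]},{"translation": [0,0,0],"rotation": [0,0,0]},{"translation": [0,0,0],"rotation": [0,0,0]},{"translation": [0,0,0],"rotation": [0,0,0]}]' --jaw -0.2

```text
t: 28.02
eef_pos: [0.5491, 0.2062, 0.1418]
ee_rot: [-3.142, -0.0, 0.399]
force: [0.3, -0.5, -0.3]
width: 0.0524
gripper_force: 0.0
```

Call:
apply_moves --steps '[{"translation": [0,0,0.02],"rotation": [0,0,0]},{"translation": [0,0,0.05],"rotation": [0,0,0]},{"translation": [0,0,0.09],"rotation": [0,0,0]},{"translation": [0,0,0.14],"rotation": [0,0,0]},{"translation": [0,0,0.2],"rotation": [0,0,0]},{"translation": [0,0,0.26],"rotation": [0,0,0]},{"translation": [0,0,0.32],"rotation": [0,0,0]},{"translation": [0,0,0.38],"rotation": [0,0,0]},{"translation": [0,0,0.42],"rotation": [0,0,0]},{"translation": [0,0,0.42],"rotation": [0,0,0]}]'

```text
t: 28.85
eef_pos: [0.5503, 0.2067, 0.2502]
ee_rot: [-3.141, -0.005, 0.399]
force: [0.6, -0.4, 0.8]
width: 0.0525
gripper_force: 0.0
```

Run:
```python
from knob import *
exec(open('chk.py').read())
cv2.imwrite('pics/w9.png',f)
for thr in(70,85):print(thr,*fitknob(m,f,[.547,.206,.4],.113,thr,110))
sc=cam('scene');g=grab_frame('scene')
for thr in(60,75):print(thr,*fitknob(sc,g,[.547,.206,.4],.113,thr,30))
sd=cam('side');h=grab_frame('side')
for thr in(60,75):print(thr,*fitknob(sd,h,[.547,.206,.4],.113,thr,45))
```

```text
28.85 [0.55026271 0.20673878 0.25021137] [-3.14093258 -0.00496257  0.39926562] [ 0.58522399 -0.38540551  0.78261674] [-0.00932787 -0.13696726  0.00169057]
zero 0.3847463456577817 nose 0.3896074154852782
zero 0.39843914274160946 nose 0.40716904276985755
70 [0.54792925 0.20708484 0.39317247] 0.2941347561831785 [ 237  131   83  127 4455]
85 [0.54792135 0.20687001 0.40270971] 0.08524429707163117 [ 236  131   84  127 5806]
60 [0.54546694 0.20592727 0.39325238] 0.12948627726952855 [339 210  34  47 858]
75 [0.54626252 0.20625157 0.40607665] 0.10656208149990432 [338 210  35  47 886]
60 [0.54654833 0.20982491 0.36420209] 0.1911932773109244 [314 147  34  29 753]
75 [0.54445108 0.20914985 0.29719341] 0.12290653700702325 [314 146  35  30 813]
```

```bash
python3 -c "
from station import *
print(job_done())"
```

```text
the job is handed in; nothing more can be done
None
```

The knob is fully home on the spindle, turned anticlockwise to the stop and released, its pointer within about 0.01 rad of the zero mark; I judged the stop by feel from rising side force, and handed the job in at about 29 s without touching the choke or can.

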